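# Free two plates from the welding rack and set up a T-joint

## Robot

A 6-joint arm with a two-finger parallel gripper is mounted at the origin on the work surface. World frame = base frame: x ahead of the robot, y to its left, z up, the work surface at z = 0. Lengths are in m, angles in rad, forces in N, time in s.
With the tool pointing down it reaches from about 0.35 to 0.975 m from the base axis. Payload 4.9 kg.
Tool frame: the origin (TCP) lies at the very end of the fingers, on their centre line; the grasp point (between the pads) lies 19 mm behind it (pinch_z is the distance from the TCP to the grasp point, in m); z points along the fingers, y is the line along which they close (so a half turn about z gives the same grasp; the last joint's range is limited). The gripper opens to 85 mm and grips with 20 to 120 N. Pads are 22 mm wide; open, the fingers measure 114 mm over their backs; the gripper's body (76 mm by 85 mm) begins 54 mm behind the grasp point. The pads swing forward as they close: fully open they stand 13 mm farther back than shut.
Start: joints at [-1.223, 0.053, 1.613, -0, 1.476, -0.119], TCP at [0.281, -0.558, 0.199] pointing down, gripper open.
Joint ranges: [-3.01, 3.01], [-1.01, 2.22], [0.06, 2.58], [-1.02, 4.17], [0.09, 2.62], [-3.14, 3.14]. Speed limits (rad/s): [2.57, 2.57, 3.14, 3.14, 3.14, 3.14].

## Interface

Orientations are given as a unit quaternion [w, x, y, z].
In Python, from plant import * gives the robot as it stands. The module is installed in compiled form; this text tells all that it offers.
- The arm moves only by the tool play_rows, never from a script. Its arguments are lists of equal length, an entry for each row: "linear": the shift along the world's x, y, z in m, a list of three; "turn": the turn about the world's z in degrees. A call has 1 to 8 rows; each row shifts and turns the commanded pose from where the row before left it; what a row does not reach is not made up. A row lasts 1/8 s, in which the tool goes at most 62.5 mm and 10.7 degrees, less where a joint would pass 70% of its speed; a pose out of reach is approached as far as the arm can. A call is refused whole if a number of a shift passes 0.0625 or a number of a turn 10.7, either way. A call with a gripper value outside its range is refused whole. "hand" is the finger opening in m, from 0 to 0.0854, set as the call begins (left out, the last holds). The fingers move at their own pace and stop on an object; the grip force is fixed at half the most. Time passes only in rows, so rows that do not move let the fingers close. It gives the time, the measured TCP pose, the force, the opening and the grip force at its end, in the units of the state.
- state(): the state, without advancing time (a new reading comes with each control period).
- grab_frame(name): name is "side" or "top"; returns the picture (480x640x3 uint8, red, green, blue); there is no depth.
- camera_info(name): a dict with "camera_matrix" (3x3 intrinsics, pixels), "origin" and "attitude" of the camera in the world. Camera axes: x right, y down, z forward; pixel columns grow to the right and rows downward; lengths in m; the calibration is good to about 2 mm. A picture is of the moment at which its call begins. camera_info takes no time and is no camera call.
- job_done(): hands the job in; it is judged then, once.
Trained networks look in the newest picture that a camera, given by its name, has taken for a name from the list of things; names that differ only in an ending like _2 or _b are one class to them, and where a whole thing is asked for, a point or a joint stands for the part that bears it (a point fixed in the world has none). Each returns a list of dicts, best first, with "p" (0 to 1); they miss things now and then, are a little off and sometimes report something else, mostly with a low value. They report only what shows in the picture. A call takes as long as a camera call. They do not tell look-alikes from the thing itself.
- trace(camera, thing): "region" (480x640 bool, what is visible of it) and "location" ([column, row] in pixels, amid what is visible of it).
The state is a dict: "time": time; "joint_pos": joint angles; "joint_vel": joint speeds; "joint_efforts": joint torques, N m; "tool_pos": TCP position; "tool_rot": TCP orientation; "contact_force": force on the tool from outside, world axes, zero at the start; "ft_torque": the same for the moment, N m; "gripper_width": opening from 0.0 (shut) to 1.0 (fully open); "grasp_force": force on a finger pad.
Only numpy, scipy, OpenCV 4.12 (cv2) and the standard library are available. Lean on these libraries where they do the work, as an engineer would, in place of code of your own. Each camera call takes 0.05 s, during which the arm holds its last target. There are 200 camera calls.

## Task

Lift the red retaining bar up out of its two open brackets and lay it on the table clear of the rack. Take out the long plain plate, tip it over to lie flat on the black rubber mat and let go of it there, then take it again by its long sides and lay it flat between the corner blocks of the fixture. Finally stand the shorter blue-edged plate upright on its long edge along the middle of the flat plate as for a T-joint, and leave the other tools where they are.

Things in the scene. Friction and masses are not known exactly. Their poses are not given: they have to be found in the camera images.
- rack: fixed rack, grey slab 150 x 200 x 8 mm, origin on the table under its centre, z up. Two slots along its x at y = +30 and -30 mm (which plate is in which varies), 14 mm wide, floor 8 mm above the table, between comb teeth 20 mm tall (tops 28 mm above the table) at x = 30 to 50 and -50 to -30 mm only, none at the middle
- rack_brackets (a point): point midway between the two bar brackets, on the level of their floors, 67 mm above the table. The brackets are posts at the rack's y = +90 and -90 mm, 10 mm thick along y and 44 mm along x, with yellow prongs: open-topped U's 18 mm wide and 20 mm deep, tops 87 mm above the table
- bar_mid (a point): centre of the red square retaining bar, 14 x 200 x 14 mm, long axis its y, 0.14 to 0.28 kg, loose. At the start it lies in the two brackets along the rack's y, centre about 74 mm above the table, underside 3 mm above the plates; free between the plates, where it can be gripped across its 14 mm
- base_plate_mid (a point): centre of the long plain aluminium plate, 150 mm (its x) x 10 mm (its y) x 56 mm (its z), 0.18 to 0.28 kg, loose; starts on edge in a rack slot, top edge 64 mm above the table. Lying flat, its y axis is vertical (up or down). Let go leaning at 45 degrees with its lower long edge on the mat, it falls flat to the side it leans to
- rib_mid (a point): centre of the shorter aluminium plate with a blue stripe along its top edge, 110 mm (its x) x 10 mm (its y) x 56 mm (its z, up at the start), 0.13 to 0.21 kg, loose; starts on edge in the other slot, long axis along the rack's x, top edge 64 mm above the table
- mat: fixed black rubber mat 180 (x) x 160 (y) x 4 mm; origin on the table under its centre, z up; it lies to the left or to the right of the rack, the fixture on the other side
- fixture: fixed fixture, bright steel slab 190 (x) x 120 (y) x 8 mm with four brass L-shaped corner blocks 8 mm tall, 8 mm thick; origin on the table under its centre, z up
- fixture_top (a point): centre of the fixture slab's upper face, 8 mm above the table. The corner blocks leave a space of 158 mm along x by 64 mm along y for the base plate (4 mm of play all round); their tops are 16 mm above the table; between them the long sides are open for fingers over the middle 130 mm (slab there, nothing above it)
- screwdriver_grip (a point): handle of a loose screwdriver, a bystander
- wrench_grip (a point): handle of a loose wrench, a bystander
- wire_brush_grip (a point): handle of a loose brush, a bystander
- square: red magnetic square, L with 100 mm legs, 16 mm tall, a loose bystander
- spray_can: blue can, 56 mm wide, 110 mm tall, a loose bystander; origin under its centre
- chalk_holder: flat steel chalk holder with a white tip, 130 x 14 x 8 mm, a loose bystander
- coupon: small welded T-piece 110 x 70 x 46 mm, a loose bystander
There are look-alikes about, which are no part of the job. Leave any orange or yellow look-alike of the part that bears rib_mid alone. Leave any green look-alike of the part that bears bar_mid alone.

How it is judged:
By the outcome, as a careful person would: the job done as asked, in the order asked, and still so for the second after the job is handed in, with the robot touching nothing.
It also fails if it takes over 72 s, if anything falls off the work surface, if the arm or the gripper's body presses on something with over 40 N, if the wrist force passes 120 N, or if a joint passes its speed limit or range.

## Working session

There is one attempt and no reset: what is moved stays moved. The work goes in short steps, Python scripts to look and compute and a tool call to move; the robot and the scene stay as the last step left them, time stands still between calls to the robot, and variables do not carry over. Pictures are saved under pics/ and viewed, at most 10 in all, crops included, and the job is handed in when it is done.

Besides the shell and the picture viewer there is one more tool, called after ">>>" as name(argument=value, ...), one argument or row to a line, values as JSON. play_rows: Moves the arm, as the interface text tells. Its arguments: {"type":"object","properties":{"linear":{"type":"array","items":{"type":"array","items":{"type":"number"}}},"turn":{"type":"array","items":{"type":"number"}},"hand":{"type":"number"}},"required":["linear","turn"]}

```bash
mkdir -p pics; cat > h.py <<'E'
from plant import *
import numpy as np, cv2
from scipy.spatial.transform import Rotation as R
def cam(n):
    c=camera_info(n); K=np.array(c["camera_matrix"]); a=np.array(c["attitude"],float)
    M=a if a.shape==(3,3) else R.from_quat(a,scalar_first=True).as_matrix()
    return K,np.array(c["origin"]),M
def unproj(n,px,z):
    K,o,M=cam(n); d=M@np.linalg.solve(K,[px[0],px[1],1]); return o+d*(z-o[2])/d[2]
def proj(n,P):
    K,o,M=cam(n); q=K@(M.T@(np.array(P,float)-o)); return q[:2]/q[2]
def save(n,f):
    cv2.imwrite(f,cv2.cvtColor(grab_frame(n),cv2.COLOR_RGB2BGR))
E
python3 - <<'E'
from h import *
save("top","pics/t0.png"); save("side","pics/s0.png")
for n in("top","side"):
    print(n,camera_info(n))
Z=dict(rack=.008,bar_mid=.081,base_plate_mid=.064,rib_mid=.064,mat=.004,fixture=.008)
for k,z in Z.items():
    for r in trace("top",k)[:3]:
        m=r["region"].astype(np.uint8); b=cv2.minAreaRect(cv2.findNonZero(m)) if m.any() else None
        print(k,round(r["p"],2),np.round(r["location"]),np.round(unproj("top",r["location"],z),3),[np.round(unproj("top",c,z)[:2],3).tolist() for c in cv2.boxPoints(b)] )
print(state())
E
```

```text
top {'camera_matrix': array([[462.97166263,   0.        , 325.79468702],
       [  0.        , 462.97166263, 233.2732568 ],
       [  0.        ,   0.        ,   1.        ]]), 'origin': array([ 0.38450718, -0.01544969,  1.18987554]), 'attitude': array([-0.04627778,  0.70990257, -0.70156511,  0.04126862])}
side {'camera_matrix': array([[502.86075522,   0.        , 325.79752292],
       [  0.        , 502.86075522, 247.09349555],
       [  0.        ,   0.        ,   1.        ]]), 'origin': array([ 0.47169329, -0.94118371,  1.12906731]), 'attitude': array([-0.35364992,  0.9349124 , -0.02880149,  0.0064046 ])}
rack 0.72 [324. 216.] [0.576 0.    0.008] [[0.513, 0.102], [0.663, 0.101], [0.659, -0.1], [0.509, -0.096]]
bar_mid 0.81 [175. 337.] [0.272 0.345 0.081] [[0.189, 0.377], [0.366, 0.316], [0.36, 0.299], [0.182, 0.36]]
bar_mid 0.76 [325. 206.] [ 0.59  -0.005  0.081] [[0.579, 0.098], [0.595, 0.098], [0.591, -0.099], [0.575, -0.099]]
base_plate_mid 0.51 [314. 211.] [0.581 0.024 0.064] [[0.508, 0.039], [0.661, 0.037], [0.66, 0.021], [0.507, 0.023]]
rib_mid 0.79 [257. 310.] [0.336 0.157
[... 656 characters left out ...]
nt_pos': array([-1.22298770e+00,  5.27855020e-02,  1.61307369e+00,  4.71801939e-06,
        1.47599400e+00, -1.19009300e-01]), 'joint_vel': array([-0.00033189, -0.00110269, -0.00176915, -0.00085411, -0.00058916,
       -0.00030986]), 'joint_efforts': array([-1.33567810e-03, -3.93051732e+01, -3.69812107e+01, -1.26460859e-04,
        2.44232353e-03,  3.38317091e-05]), 'tool_pos': array([ 0.28124138, -0.55803476,  0.19914664]), 'tool_rot': array([-1.29684542e-04,  9.72883616e-01,  2.31295165e-01, -1.25370898e-05]), 'contact_force': array([-0.37909974,  0.74975953, -0.7432227 ]), 'ft_torque': array([-0.03075764, -0.05514513, -0.01294341]), 'grasp_force': 0.0, 'gripper_width': 1.0031345399605844}
```

View pics/t0.png

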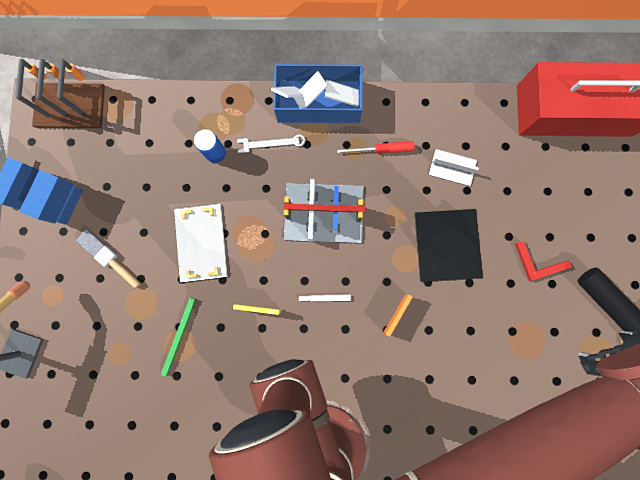

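View pics/s0.png

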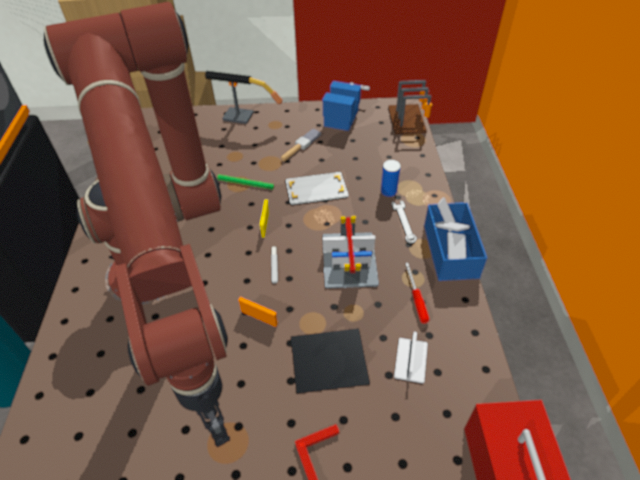

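The top view shows the rack at (325,213) with the red bar across it, the plain plate at column 312 and the blue-edged rib at column 336. The mat is at (447,246) and the fixture at (202,240). The green, yellow and orange look-alikes lie in front of the rack. The side view agrees, and the strip between the rack and the chalk holder (top row ~270) is free for the bar.

>>> play_rows(
  linear=[
    [0.0255,0.0465,0],
    [0.0255,0.0465,0],
    [0.0255,0.0465,0],
    [0.0255,0.0465,0],
    [0.0255,0.0465,0],
    [0.0255,0.0465,0],
    [0.0255,0.0465,0],
    [0.0255,0.0465,0],
  ],
  turn=[7.7,7.7,7.7,7.7,7.7,7.7,7.7,7.7],
  hand=0.06,
)

```text
time: 1.4
tool_pos: [0.486, -0.1845, 0.1996]
tool_rot: [0.0, 0.716, 0.698, 0.0]
contact_force: [-0.2, -0.1, 0.7]
gripper_width: 0.704
grasp_force: 0.0
```

>>> play_rows(
  linear=[
    [0.025,0.0465,0],
    [0.025,0.0465,0],
    [0.025,0.0465,0],
    [0.025,0.0465,0],
    [0,0,-0.03],
    [0,0,-0.02],
    [0,0,0],
  ],
  turn=[0,0,0,0,0,0,0],
)

```text
time: 2.28
tool_pos: [0.5835, -0.0003, 0.1467]
tool_rot: [-0.002, 0.717, 0.697, -0.002]
contact_force: [-0.4, 0.1, -0.4]
gripper_width: 0.7
grasp_force: 0.0
```

```bash
python3 - <<'E'
from h import *
import cv2
s=state();print(s["time"],s["tool_pos"],np.degrees(R.from_quat(s["tool_rot"],scalar_first=True).as_matrix()[:2,0:1].T@[1,1j] if 0 else np.angle(complex(*R.from_quat(s["tool_rot"],scalar_first=True).as_matrix()[:2,0]))),s["gripper_width"])
im=cv2.cvtColor(grab_frame("side"),cv2.COLOR_RGB2BGR);cv2.imwrite("pics/s1.png",cv2.resize(im[170:330,240:440],None,fx=3.5,fy=3.5))
for r in trace("side","bar_mid")[:2]:
    b=cv2.minAreaRect(cv2.findNonZero(r["region"].astype(np.uint8)))
    print(r["p"],r["location"],unproj("side",r["location"],.076),[np.round(unproj("side",c,.076)[:2],3).tolist() for c in cv2.boxPoints(b)])
E
```

```text
2.275 [ 5.83453357e-01 -3.17580447e-04  1.46664891e-01] 88.30591888357824 0.699719604417727
0.68 [244.3, 181.6] [0.27608263 0.27973159 0.076     ] [[0.19, 0.294], [0.191, 0.322], [0.368, 0.261], [0.366, 0.235]]
0.51 [350.4, 248.8] [ 0.58508305 -0.02378591  0.076     ] [[0.579, 0.093], [0.6, 0.093], [0.59, -0.106], [0.571, -0.106]]
```

View pics/s1.png

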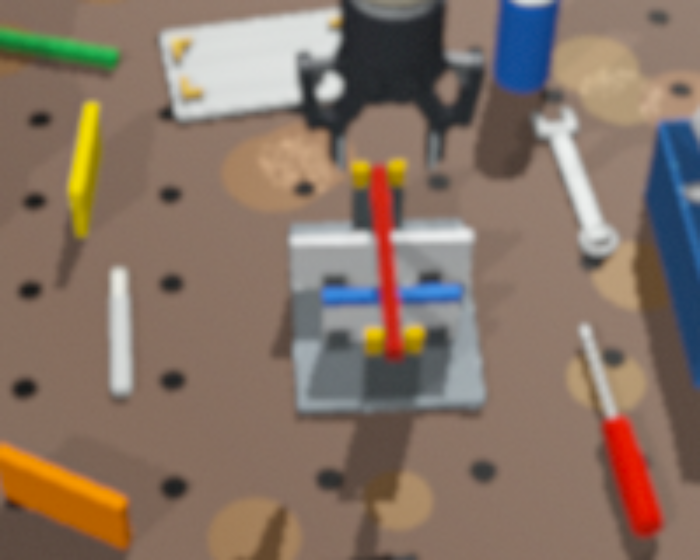

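The crop shows the gripper centred over the bar, with the fingers on either side of it along x. I'll go down and grip.

>>> play_rows(
  linear=[
    [0.001,0.001,-0.03],
    [0,0,-0.03],
    [0,0,-0.017],
    [0,0,0],
  ],
  turn=[0,0,0,0],
)

```text
time: 2.88
tool_pos: [0.5857, 0.0006, 0.0717]
tool_rot: [-0.001, 0.717, 0.697, -0.0]
contact_force: [-0.5, 0.1, 0.6]
gripper_width: 0.701
grasp_force: 0.0
```

>>> play_rows(
  linear=[
    [0,0,0],
    [0,0,0],
    [0,0,0],
    [0,0,0],
    [0,0,0],
    [0,0,0],
  ],
  turn=[0,0,0,0,0,0],
  hand=0,
)

```text
time: 3.62
tool_pos: [0.5862, 0.0009, 0.0723]
tool_rot: [-0.0, 0.717, 0.697, -0.0]
contact_force: [0.3, 0.6, -0.7]
gripper_width: -0.002
grasp_force: 0.0
```

```bash
python3 - <<'E'
from h import *
im=cv2.cvtColor(grab_frame("side"),cv2.COLOR_RGB2BGR);cv2.imwrite("pics/s2.png",cv2.resize(im[190:300,300:400],None,fx=5,fy=5))
print(state()["tool_pos"],proj("side",state()["tool_pos"]))
E
```

```text
[0.58619565 0.00088813 0.07222858] [349.96184731 243.09838249]
```

View pics/s2.png

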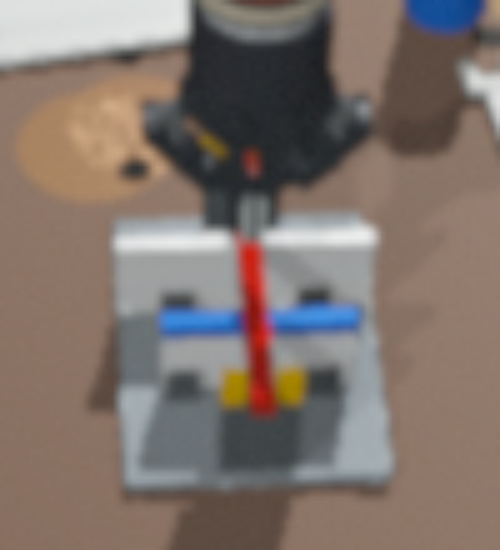

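The shut fingertips (crop ~(252,232)) end above the bar, so they sit higher than the TCP value suggests. I'll find the tip height by gently touching the bar with the fingers shut.

>>> play_rows(
  linear=[
    [0,0,-0.002],
    [0,0,-0.001],
  ],
  turn=[0,0],
)

```text
time: 3.92
tool_pos: [0.5861, 0.0009, 0.069]
tool_rot: [-0.0, 0.717, 0.697, -0.0]
contact_force: [0.2, -0.6, -0.1]
gripper_width: -0.0
grasp_force: 0.0
```

>>> play_rows(
  linear=[
    [0,0,-0.002],
    [0,0,-0.001],
  ],
  turn=[0,0],
)

```text
time: 4.18
tool_pos: [0.5861, 0.0009, 0.0661]
tool_rot: [-0.0, 0.717, 0.697, -0.0]
contact_force: [-0.3, 0.5, 0.2]
gripper_width: 0.005
grasp_force: 0.0
```

>>> play_rows(
  linear=[
    [0,0,-0.002],
    [0,0,-0.001],
  ],
  turn=[0,0],
)

```text
time: 4.42
tool_pos: [0.5862, 0.0009, 0.0631]
tool_rot: [-0.0, 0.717, 0.697, -0.0]
contact_force: [-0.5, -0.6, 0.4]
gripper_width: 0.002
grasp_force: 0.0
```

```bash
python3 - <<'E'
from h import *
a=cv2.cvtColor(grab_frame("side"),cv2.COLOR_RGB2BGR)[200:280,310:390];b=cv2.cvtColor(grab_frame("top"),cv2.COLOR_RGB2BGR)[160:260,275:375]
a=cv2.resize(a,(400,400),interpolation=2);b=cv2.resize(b,(400,400),interpolation=2)
cv2.imwrite("pics/c3.png",np.hstack([a,b]))
t=state()["tool_pos"];print(t)
for z in (t[2],.08,.1):print(z,proj("side",[t[0],t[1],z]),proj("top",[t[0],t[1],z]))
print(proj("side",[.585,0.1,.081]),proj("side",[.585,-0.1,.081]))
E
```

```text
[0.58614509 0.00090226 0.0631146 ]
0.06311459576541412 [349.85477815 245.24181265] [323.06292882 208.57455494]
0.08 [350.01988957 241.24903419] [322.97828784 207.34924288]
0.1 [350.2193257  236.42620435] [322.87471823 205.84990904]
[346.5982727  216.06566146] [353.0060819  268.94676452]
```

View pics/c3.png

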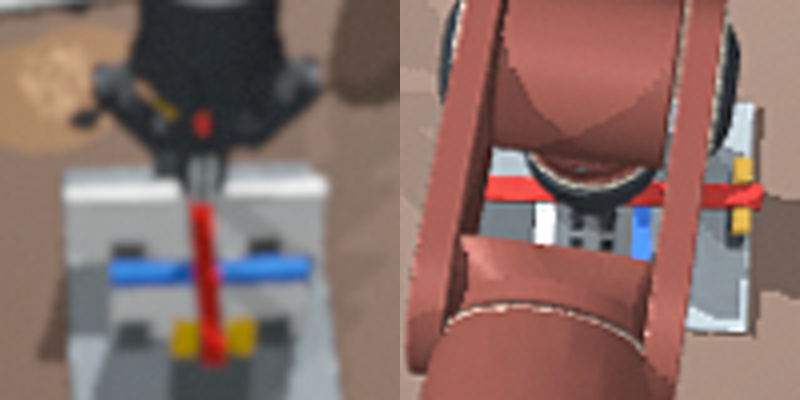

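The tips show at row ~240 against a predicted 245, so they sit about 20 mm behind the reported TCP, just over the bar. I'll keep probing.

>>> play_rows(
  linear=[
    [0,0,-0.0015],
    [0,0,-0.0005],
  ],
  turn=[0,0],
)

```text
time: 4.78
tool_pos: [0.5862, 0.0009, 0.0612]
tool_rot: [-0.0, 0.717, 0.697, -0.0]
contact_force: [0.8, 0.4, 0.9]
gripper_width: -0.002
grasp_force: 0.0
```

>>> play_rows(
  linear=[
    [0,0,-0.0015],
    [0,0,-0.0005],
  ],
  turn=[0,0],
)

```text
time: 5.03
tool_pos: [0.5862, 0.0009, 0.0592]
tool_rot: [-0.0, 0.717, 0.697, -0.0]
contact_force: [0.5, 0.6, -0.6]
gripper_width: 0.001
grasp_force: 0.0
```

>>> play_rows(
  linear=[
    [0,0,-0.002],
    [0,0,0],
  ],
  turn=[0,0],
)

```text
time: 5.28
tool_pos: [0.5861, 0.0009, 0.057]
tool_rot: [-0.0, 0.717, 0.697, -0.0]
contact_force: [0.5, -0.1, -0.5]
gripper_width: -0.004
grasp_force: 0.0
```

>>> play_rows(
  linear=[
    [0,0,-0.002],
    [0,0,0],
  ],
  turn=[0,0],
)

```text
time: 5.52
tool_pos: [0.5861, 0.0009, 0.0551]
tool_rot: [-0.0, 0.717, 0.697, -0.0]
contact_force: [-0.7, -0.5, 0.7]
gripper_width: 0.0
grasp_force: 0.0
```

```bash
python3 - <<'E'
from h import *
a=cv2.cvtColor(grab_frame("side"),cv2.COLOR_RGB2BGR)[200:270,310:390]
cv2.imwrite("pics/c4.png",cv2.resize(a,None,fx=8,fy=8,interpolation=0))
s=state();print(s["tool_pos"],s["contact_force"],s["joint_pos"],proj("side",s["tool_pos"]))
E
```

```text
[0.58619536 0.0008801  0.05520411] [-0.19421698 -0.11981867 -0.94509287] [-1.25393679e-01  9.31926610e-02  1.82171492e+00 -4.80425492e-05
  1.22686716e+00 -9.65309859e-02] [349.79673136 247.09301025]
```

View pics/c4.png

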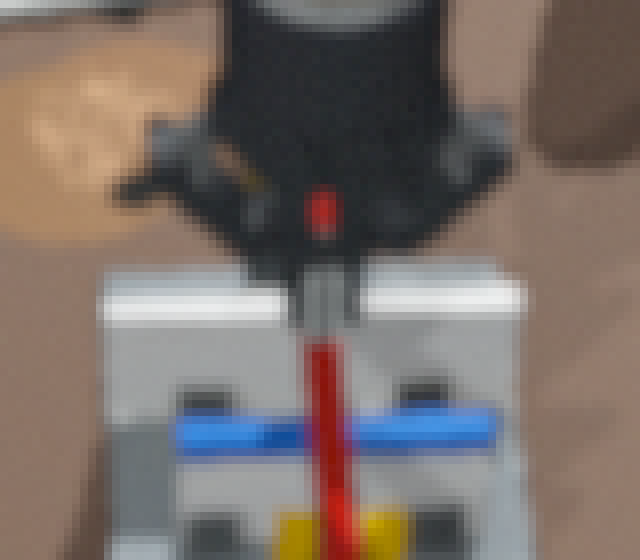

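The fingers' lower end is at image row ~242, which puts the tips at z ≈ 0.088, still above the bar. So the offset from the TCP is ~30 mm. Contact should come within ~8 mm.

>>> play_rows(
  linear=[
    [0,0,-0.002],
    [0,0,-0.001],
  ],
  turn=[0,0],
)

```text
time: 5.82
tool_pos: [0.5862, 0.0009, 0.0521]
tool_rot: [-0.0, 0.717, 0.697, -0.0]
contact_force: [-0.1, -0.0, 1.0]
gripper_width: -0.001
grasp_force: 0.0
```

>>> play_rows(
  linear=[
    [0,0,-0.0015],
    [0,0,0],
  ],
  turn=[0,0],
)

```text
time: 6.08
tool_pos: [0.5861, 0.0009, 0.0506]
tool_rot: [-0.0, 0.717, 0.697, -0.0]
contact_force: [-0.4, 0.9, -0.1]
gripper_width: -0.001
grasp_force: 0.0
```

>>> play_rows(
  linear=[
    [0,0,-0.0015],
    [0,0,0],
  ],
  turn=[0,0],
)

```text
time: 6.32
tool_pos: [0.5861, 0.0009, 0.0491]
tool_rot: [-0.0, 0.717, 0.697, -0.0]
contact_force: [0.1, 0.5, 0.3]
gripper_width: 0.0
grasp_force: 0.0
```

>>> play_rows(
  linear=[
    [0,0,-0.0015],
    [0,0,0],
  ],
  turn=[0,0],
)

```text
time: 6.58
tool_pos: [0.5864, 0.0009, 0.0491]
tool_rot: [0.0, 0.717, 0.697, -0.0]
contact_force: [-3.1, 0.4, 6.3]
gripper_width: 0.0
grasp_force: 3.0
```

Contact came at TCP z = 0.049, so the shut tips lie 32 mm above the reported TCP. I'll open, go down past the bar and grip it.

>>> play_rows(
  linear=[
    [0,0,0.008],
    [0,0,0],
    [0,0,0],
    [0,0,0],
    [0,0,-0.01],
    [0,0,-0.01],
    [0,0,0],
  ],
  turn=[0,0,0,0,0,0,0],
  hand=0.045,
)

```text
time: 7.45
tool_pos: [0.5848, 0.0011, 0.0338]
tool_rot: [-0.001, 0.717, 0.697, -0.001]
contact_force: [0.1, -0.0, -0.6]
gripper_width: 0.523
grasp_force: 0.0
```

>>> play_rows(
  linear=[
    [0,0,0],
    [0,0,0],
    [0,0,0],
    [0,0,0],
    [0,0,0],
  ],
  turn=[0,0,0,0,0],
  hand=0,
)

```text
time: 8.07
tool_pos: [0.5867, 0.0008, 0.0363]
tool_rot: [0.0, 0.717, 0.697, 0.0]
contact_force: [0.5, -0.6, 2.8]
gripper_width: 0.139
grasp_force: 60.8
```

Gripped (60 N). Next I lift it, carry it forward and lay it down.

>>> play_rows(
  linear=[
    [0,0,0.015],
    [0,0,0.02],
    [0,0,0.02],
    [-0.025,0,0],
    [-0.04,0,0],
    [-0.04,0,0],
    [-0.035,0,-0.02],
    [0,0,-0.03],
  ],
  turn=[0,0,0,0,0,0,0,0],
)

```text
time: 9.07
tool_pos: [0.4459, 0.0008, 0.0423]
tool_rot: [0.002, 0.717, 0.697, 0.001]
contact_force: [0.1, -0.4, -2.7]
gripper_width: 0.142
grasp_force: 60.3
```

>>> play_rows(
  linear=[
    [0,0,-0.03],
    [0,0,-0.025],
    [0,0,-0.01],
    [0,0,-0.004],
    [0,0,0],
  ],
  turn=[0,0,0,0,0],
)

```text
time: 9.7
tool_pos: [0.4471, 0.0008, -0.0272]
tool_rot: [0.001, 0.717, 0.697, 0.0]
contact_force: [-1.5, -0.4, -2.9]
gripper_width: 0.144
grasp_force: 60.2
```

>>> play_rows(
  linear=[
    [0,0,-0.002],
    [0,0,0],
  ],
  turn=[0,0],
)

```text
time: 9.95
tool_pos: [0.4467, 0.0008, -0.0297]
tool_rot: [0.0, 0.717, 0.697, 0.0]
contact_force: [0.8, 0.1, -3.0]
gripper_width: 0.145
grasp_force: 60.2
```

>>> play_rows(
  linear=[
    [0,0,-0.0015],
    [0,0,0],
  ],
  turn=[0,0],
)

```text
time: 10.2
tool_pos: [0.4467, 0.0008, -0.0307]
tool_rot: [0.0, 0.717, 0.697, 0.0]
contact_force: [-2.8, 0.6, 6.4]
gripper_width: 0.136
grasp_force: 61.3
```

Table contact. I release, rise, turn and go over the plain plate.

>>> play_rows(
  linear=[
    [0,0,0],
    [0,0,0],
    [0,0,0.01],
    [0,0,0.04],
    [0,0,0.05],
    [0,0,0.05],
    [0.02,0.005,0],
    [0.03,0.006,0],
  ],
  turn=[0,0,0,0,0,-9.9,-9.9,-9.9],
  hand=0.032,
)

```text
time: 11.2
tool_pos: [0.4976, 0.0119, 0.1206]
tool_rot: [0.001, 0.873, 0.487, 0.002]
contact_force: [0.1, -0.1, 0.3]
gripper_width: 0.377
grasp_force: 0.0
```

>>> play_rows(
  linear=[
    [0.03,0.006,0],
    [0.03,0.006,0],
    [0.028,0.006,0],
    [0,0,0],
    [0,0,0],
    [0,0,0],
    [0,0,0],
  ],
  turn=[-9.9,-9.9,-9.9,-9.9,-9.9,-9.9,0],
)

```text
time: 12.08
tool_pos: [0.5844, 0.0299, 0.1189]
tool_rot: [0.0, 1.0, -0.006, 0.0]
contact_force: [-0.3, 0.5, 0.3]
gripper_width: 0.374
grasp_force: 0.0
```

```bash
cat >> h.py <<'E'
def yaw():
    return np.degrees(np.angle(complex(*R.from_quat(state()["tool_rot"],scalar_first=True).as_matrix()[:2,0])))
def line(n,k,z,i=0,sel=None):
    for r in trace(n,k)[:4]:
        b=cv2.minAreaRect(cv2.findNonZero(r["region"].astype(np.uint8)));c=np.array([unproj(n,p,z)[:2] for p in cv2.boxPoints(b)])
        print(n,k,round(r["p"],2),np.round(unproj(n,r["location"],z)[:2],4),"rect",np.round(c,3).tolist(),"mean",np.round(c.mean(0),4))
E
python3 - <<'E'
from h import *
print(state()["tool_pos"],yaw(),state()["time"])
grab_frame("side");grab_frame("top")
line("side","base_plate_mid",.064);line("side","rib_mid",.064);line("side","bar_mid",.014)
E
```

```text
[0.58441868 0.02986118 0.11887749] -0.6383162199076369 12.075
side base_plate_mid 0.9 [0.5771 0.0104] rect [[0.508, 0.04], [0.659, 0.036], [0.653, -0.025], [0.506, -0.021]] mean [0.5815 0.0074]
side rib_mid 0.94 [ 0.5893 -0.0427] rect [[0.533, -0.026], [0.64, -0.027], [0.636, -0.08], [0.531, -0.079]] mean [ 0.585  -0.0529]
side rib_mid 0.86 [ 0.3335 -0.2026] rect [[0.273, -0.197], [0.285, -0.158], [0.39, -0.222], [0.376, -0.258]] mean [ 0.3308 -0.2087]
side rib_mid 0.68 [0.3357 0.1297] rect [[0.324, 0.056], [0.337, 0.201], [0.359, 0.194], [0.344, 0.05]] mean [0.3408 0.1254]
side rib_mid 0.2 [ 0.5788 -0.0933] rect [[0.502, -0.142], [0.516, 0.118], [0.677, 0.107], [0.644, -0.151]] mean [ 0.5848 -0.0172]
side bar_mid 0.86 [0.4466 0.0042] rect [[0.442, 0.096], [0.457, 0.095], [0.451, -0.108], [0.437, -0.107]] mean [ 0.4467 -0.0062]
side bar_mid 0.54 [0.2586 0.345 ] rect [[0.17, 0.369], [0.171, 0.399], [0.36, 0.335], [0.357, 0.305]] mean [0.2645 0.352 ]
```

>>> play_rows(
  linear=[
    [0,0,-0.04],
    [0,0,-0.03],
    [0,0,-0.03],
    [0,0,-0.02],
    [0,0,0],
  ],
  turn=[0,0,0,0,0],
)

```text
time: 12.95
tool_pos: [0.5828, 0.03, -0.0035]
tool_rot: [-0.0, 1.0, -0.006, -0.002]
contact_force: [-0.1, 0.1, 0.1]
gripper_width: 0.377
grasp_force: 0.0
```

>>> play_rows(
  linear=[
    [0,0,0],
    [0,0,0],
    [0,0,0],
    [0,0,0],
  ],
  turn=[0,0,0,0],
  hand=0,
)

```text
time: 13.45
tool_pos: [0.5855, 0.0308, -0.0002]
tool_rot: [-0.001, 1.0, -0.007, 0.001]
contact_force: [0.9, 5.4, 1.3]
gripper_width: 0.107
grasp_force: 58.7
```

>>> play_rows(
  linear=[
    [0,0,0.015],
    [0,0,0.03],
    [0,0,0.035],
    [0,0,0.02],
    [0,-0.01,0],
    [-0.005,-0.02,0],
    [-0.01,-0.035,0],
    [-0.01,-0.04,0],
  ],
  turn=[0,0,0,0,0,0,0,0],
)

```text
time: 14.45
tool_pos: [0.557, -0.0768, 0.0959]
tool_rot: [-0.0, 1.0, -0.006, -0.002]
contact_force: [-0.1, -0.3, -2.9]
gripper_width: 0.107
grasp_force: 58.7
```

>>> play_rows(
  linear=[
    [-0.01,-0.04,0],
    [-0.01,-0.04,0],
    [-0.01,-0.04,0],
    [-0.01,-0.04,0],
    [-0.01,-0.035,0],
    [-0.008,-0.022,0],
    [0,0,-0.02],
    [0,0,-0.03],
  ],
  turn=[1.2,1.2,1.2,1,0,0,0,0],
)

```text
time: 15.45
tool_pos: [0.5002, -0.2923, 0.0463]
tool_rot: [-0.0, 0.999, 0.033, -0.0]
contact_force: [-0.4, -0.5, -2.7]
gripper_width: 0.108
grasp_force: 58.9
```

>>> play_rows(
  linear=[
    [0,0,-0.025],
    [0,0,-0.018],
    [0,0,-0.006],
    [0,0,-0.001],
    [0,0,0],
  ],
  turn=[0,0,0,0,0],
)

```text
time: 16.08
tool_pos: [0.502, -0.2926, -0.0007]
tool_rot: [0.001, 0.999, 0.034, 0.001]
contact_force: [0.2, -1.0, -2.7]
gripper_width: 0.107
grasp_force: 58.8
```

```bash
python3 - <<'E'
from h import *
print(state()["tool_pos"],yaw(),state()["time"])
grab_frame("top");grab_frame("side")
line("top","base_plate_mid",.064);line("top","mat",.004);line("top","rib_mid",.064)
line("side","base_plate_mid",.03)
line("side","mat",.004)
E
```

```text
[ 0.5020231  -0.29260792 -0.00066169] 3.854859490793548 16.075
top base_plate_mid 0.69 [0.5821 0.0079] rect [[0.507, 0.099], [0.65, 0.097], [0.646, -0.099], [0.502, -0.094]] mean [0.5762 0.0008]
top base_plate_mid 0.49 [ 0.5614 -0.2837] rect [[0.541, -0.266], [0.577, -0.277], [0.573, -0.291], [0.537, -0.281]] mean [ 0.5569 -0.2787]
top mat 0.8 [ 0.5347 -0.2624] rect [[0.49, -0.211], [0.608, -0.242], [0.564, -0.416], [0.448, -0.384]] mean [ 0.5274 -0.3133]
top mat 0.26 [0.584  0.0057] rect [[0.509, 0.104], [0.665, 0.104], [0.662, -0.103], [0.507, -0.099]] mean [0.5858 0.0014]
top rib_mid 0.69 [0.3396 0.1529] rect [[0.338, 0.213], [0.352, 0.212], [0.34, 0.101], [0.326, 0.102]] mean [0.3391 0.1568]
top rib_mid 0.64 [ 0.5951 -0.0329] rect [[0.641, -0.021], [0.641, -0.035], [0.528, -0.036], [0.528, -0.022]] mean [ 0.5843 -0.0286]
top rib_mid 0.58 [0.4952 0.301 ] rect [[0.583, 0.373], [0.595, 0.256], [0.415, 0.232], [0.403, 0.346]] mean [0.499  0.3018]
side base_plate_mid 0.87 [ 0.4875 -0.291 ] rect [[0.424, -0.276], [0.578, -0.266], [0.578, -0.307], [0.427, -0.317]] mean [ 0.5015 -0.2917]
side mat 0.71 [ 0.5067 -0.3531] rect [[0.398, -0.251], [0.597, -0.231], [0.599, -0.397], [0.417, -0.413]] mean [ 0.5026 -0.3229]
```

Plate is over the mat. Now down until it touches.

>>> play_rows(
  linear=[
    [0,0,-0.002],
    [0,0,0],
  ],
  turn=[0,0],
)

```text
time: 16.68
tool_pos: [0.501, -0.292, -0.004]
tool_rot: [-0.0, 0.999, 0.034, -0.0]
contact_force: [0.5, -0.3, -2.0]
gripper_width: 0.11
grasp_force: 58.8
```

>>> play_rows(
  linear=[
    [0,0,-0.0015],
    [0,0,0],
  ],
  turn=[0,0],
)

```text
time: 16.92
tool_pos: [0.5013, -0.2922, -0.0042]
tool_rot: [-0.0, 0.999, 0.034, -0.0]
contact_force: [-4.4, 2.9, 5.7]
gripper_width: 0.109
grasp_force: 59.8
```

>>> play_rows(
  linear=[
    [0,0,-0.001],
    [0,0,0],
  ],
  turn=[0,0],
)

```text
time: 17.18
tool_pos: [0.5012, -0.2922, -0.0043]
tool_rot: [-0.0, 0.999, 0.034, -0.0]
contact_force: [-6.9, 3.4, 11.2]
gripper_width: 0.106
grasp_force: 60.8
```

On the mat. I open wide, rise a little, and tip it towards -y with the trailing finger.

>>> play_rows(
  linear=[
    [0,0,0.001],
    [0,0,0],
    [0,0,0],
    [0,0,0.003],
    [0,0,0.003],
    [0.001,-0.012,0],
    [0.001,-0.012,0],
    [0,-0.005,0],
  ],
  turn=[0,0,0,0,0,0,0,0],
  hand=0.0854,
)

```text
time: 18.18
tool_pos: [0.5034, -0.3224, 0.0009]
tool_rot: [0.0, 0.999, 0.033, 0.0]
contact_force: [0.2, 0.1, -0.8]
gripper_width: 1.0
grasp_force: 0.0
```

>>> play_rows(
  linear=[
    [0,-0.004,0],
    [0,-0.004,0],
    [0,-0.005,0],
    [0.001,-0.006,0],
    [0,-0.006,0],
    [0,-0.006,0],
    [0,0,0],
  ],
  turn=[0,0,0,0,0,0,0],
)

```text
time: 19.05
tool_pos: [0.5043, -0.3527, 0.0009]
tool_rot: [0.0, 0.999, 0.033, 0.0]
contact_force: [-0.8, 0.3, -0.2]
gripper_width: 0.998
grasp_force: 0.0
```

```bash
python3 - <<'E'
from h import *
print(state()["tool_pos"],yaw(),state()["time"])
grab_frame("side")
line("side","base_plate_mid",.014)
im=cv2.cvtColor(grab_frame("side"),cv2.COLOR_RGB2BGR)[280:420,250:420]
cv2.imwrite("pics/p1.png",cv2.resize(im,None,fx=3.5,fy=3.5))
E
```

```text
[ 0.50428385 -0.35265124  0.00088541] 3.8144252038681548 19.05
side base_plate_mid 0.78 [ 0.4818 -0.33  ] rect [[0.425, -0.307], [0.578, -0.296], [0.579, -0.359], [0.43, -0.369]] mean [ 0.5029 -0.3328]
```

View pics/p1.png

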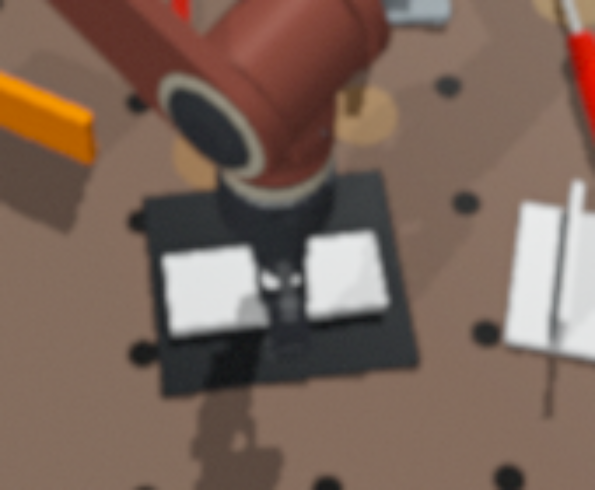

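The plate lies flat on the mat (crop ~(275,290)), centre about (0.503, -0.330), yaw ~4°. I'll centre over it, go down and grip it across its long sides.

>>> play_rows(
  linear=[
    [-0.001,0.0115,0],
    [0,0.0115,0],
    [0,0,-0.01],
    [0,0,-0.012],
    [0,0,-0.009],
    [0,0,0],
  ],
  turn=[0,0,0,0,0,0],
)

```text
time: 19.95
tool_pos: [0.5023, -0.3285, -0.0319]
tool_rot: [-0.001, 0.999, 0.033, -0.001]
contact_force: [0.4, 0.2, -0.7]
gripper_width: 0.997
grasp_force: 0.0
```

>>> play_rows(
  linear=[
    [0,0,0],
    [0,0,0],
    [0,0,0],
    [0,0,0],
  ],
  turn=[0,0,0,0],
  hand=0.045,
)

```text
time: 20.45
tool_pos: [0.5041, -0.3297, -0.0291]
tool_rot: [0.001, 0.999, 0.034, 0.001]
contact_force: [0.4, -0.3, 5.0]
gripper_width: 0.635
grasp_force: 64.5
```

Gripped at 54 mm. Before carrying it I measure the fixture exactly.

```bash
python3 - <<'E'
from h import *
for n in("top","side"):
    im=grab_frame(n); 
    r=trace(n,"fixture")[0]
    m=cv2.dilate(r["region"].astype(np.uint8),np.ones((5,5)))
    hsv=cv2.cvtColor(im,cv2.COLOR_RGB2HSV)
    q=m*((hsv[...,1]>110)&(hsv[...,0]>15)&(hsv[...,0]<35)&(hsv[...,2]>110)).astype(np.uint8)
    k,l,st,ce=cv2.connectedComponentsWithStats(q)
    for i in range(1,k):
        if st[i,4]>8: print(n,st[i,4],np.round(ce[i],1),np.round(unproj(n,ce[i],.014)[:2],4))
    line(n,"fixture",.008)
    np.save(f"pics/{n}.npy",im)
E
```

```text
top 13 [185.2 214.5] [0.5754 0.3569]
top fixture 0.83 [0.5061 0.3144] rect [[0.594, 0.392], [0.605, 0.267], [0.413, 0.244], [0.402, 0.367]] mean [0.5032 0.3172]
top fixture 0.4 [0.7637 0.304 ] rect [[0.773, 0.358], [0.818, 0.318], [0.747, 0.246], [0.704, 0.287]] mean [0.7604 0.3023]
side 12 [337.2 177. ] [0.5767 0.3538]
side 13 [291.  183.2] [0.4206 0.3328]
side 11 [341.1 189.3] [0.5848 0.2917]
side 15 [293.6 195.6] [0.4283 0.2717]
side fixture 0.88 [0.5032 0.2954] rect [[0.404, 0.361], [0.6, 0.387], [0.601, 0.256], [0.414, 0.233]] mean [0.5046 0.3093]
```

>>> play_rows(
  linear=[
    [0,0,0.01],
    [0,0,0.025],
    [0,0,0.035],
    [0,0,0.035],
    [0,0.01,0.015],
    [0,0.02,0],
    [0,0.035,0],
    [0,0.04,0],
  ],
  turn=[0,0,0,0,0,0,0,0],
)

```text
time: 21.75
tool_pos: [0.5014, -0.2211, 0.0869]
tool_rot: [-0.002, 0.999, 0.033, -0.002]
contact_force: [-0.8, 0.8, -2.6]
gripper_width: 0.63
grasp_force: 63.9
```

```bash
python3 - <<'E'
from h import *
im=np.load("pics/top.npy");hsv=cv2.cvtColor(im,cv2.COLOR_RGB2HSV).astype(int)
w=np.zeros((480,640),np.uint8);w[195:290,168:235]=1
for th in(60,80):
    q=w*((hsv[...,1]>th)&(hsv[...,0]>18)&(hsv[...,0]<35)&(hsv[...,2]>110)).astype(np.uint8)
    k,l,st,ce=cv2.connectedComponentsWithStats(q)
    for i in range(1,k):
        if st[i,4]>6:print(th,st[i,4],np.round(ce[i],1),np.round(unproj("top",ce[i],.016)[:2],4))
E
```

```text
60 47 [208.3 210. ] [0.5876 0.2971]
60 44 [185.3 213. ] [0.5792 0.356 ]
60 45 [213.9 271.7] [0.4292 0.276 ]
60 45 [191.  274.6] [0.4214 0.3336]
80 41 [208.6 210.2] [0.587  0.2963]
80 38 [185.7 213. ] [0.5791 0.3551]
80 40 [213.8 271.8] [0.4292 0.2761]
80 36 [191.2 274.7] [0.421  0.3331]
```

>>> play_rows(
  linear=[
    [0,0.045,0],
    [0,0.045,0],
    [0,0.045,0],
    [0,0.045,0],
    [0,0.045,0],
    [0,0.045,0],
    [0,0.045,0],
    [0,0.045,0],
  ],
  turn=[0.5,0.5,0.5,0.5,0.5,0.5,0.3,0],
)

```text
time: 22.75
tool_pos: [0.5002, 0.138, 0.087]
tool_rot: [0.0, 0.998, 0.063, -0.002]
contact_force: [-0.2, -0.2, -3.4]
gripper_width: 0.633
grasp_force: 63.9
```

>>> play_rows(
  linear=[
    [0.001,0.045,0],
    [0,0.045,0],
    [0,0.045,0],
    [0,0.03,0],
    [0,0.015,-0.03],
    [0,0,-0.04],
    [0,0,-0.023],
    [0,0,0],
  ],
  turn=[0,0,0,0,0,0,0,0],
)

```text
time: 23.75
tool_pos: [0.4991, 0.3146, -0.0082]
tool_rot: [0.002, 0.998, 0.063, -0.005]
contact_force: [0.9, -0.2, -3.1]
gripper_width: 0.63
grasp_force: 64.1
```

>>> play_rows(
  linear=[
    [0,0,0],
    [0,0,0],
  ],
  turn=[0.3,0],
)

```text
time: 24.0
tool_pos: [0.5051, 0.3165, -0.0017]
tool_rot: [-0.0, 0.998, 0.065, 0.001]
contact_force: [0.5, -0.7, -2.7]
gripper_width: 0.633
grasp_force: 64.2
```

```bash
python3 - <<'E'
from h import *
s=state();print(s["tool_pos"],yaw(),s["time"])
im=grab_frame("side");np.save("pics/side2.npy",im)
line("side","base_plate_mid",s["tool_pos"][2]+.029+.014)
line("side","fixture",.008)
c=cv2.cvtColor(im,cv2.COLOR_RGB2BGR)[130:230,260:380];cv2.imwrite("pics/f1.png",cv2.resize(c,None,fx=6,fy=6,interpolation=cv2.INTER_CUBIC)[:600,:])
E
```

```text
[ 0.50509731  0.31647008 -0.0017074 ] 7.4537664319268595 24.0
side base_plate_mid 0.64 [0.4923 0.3137] rect [[0.426, 0.33], [0.581, 0.349], [0.581, 0.282], [0.43, 0.264]] mean [0.5043 0.3063]
side fixture 0.89 [0.4933 0.2791] rect [[0.399, 0.361], [0.599, 0.391], [0.601, 0.26], [0.41, 0.234]] mean [0.5021 0.3114]
side fixture 0.55 [0.4296 0.5283] rect [[0.385, 0.479], [0.455, 0.585], [0.472, 0.554], [0.403, 0.45]] mean [0.4286 0.5168]
```

View pics/f1.png

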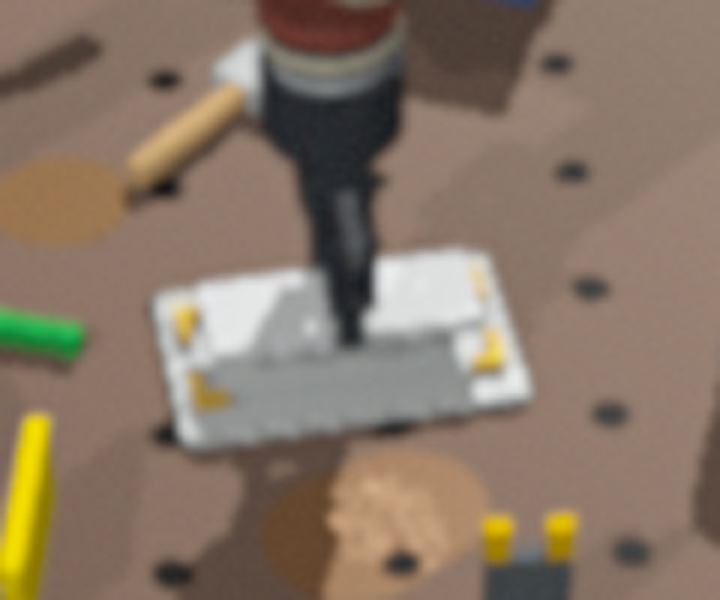

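The plate hovers square over the fixture, roughly centred between the brass blocks (crop (205..480, 330)). I'll shift it about 1 mm and go down.

>>> play_rows(
  linear=[
    [-0.001,-0.001,0],
    [0,0,-0.006],
    [0,0,-0.006],
    [0,0,-0.004],
    [0,0,0],
    [0,0,0],
  ],
  turn=[0,0,0,0,0,0],
)

```text
time: 24.9
tool_pos: [0.5033, 0.3153, -0.0194]
tool_rot: [-0.0, 0.998, 0.065, 0.0]
contact_force: [0.6, 3.2, -3.6]
gripper_width: 0.628
grasp_force: 64.1
```

>>> play_rows(
  linear=[
    [0,0,-0.003],
    [0,0,0],
  ],
  turn=[0,0],
)

```text
time: 25.15
tool_pos: [0.5033, 0.3153, -0.0222]
tool_rot: [-0.0, 0.998, 0.065, 0.0]
contact_force: [1.2, 4.2, -2.8]
gripper_width: 0.632
grasp_force: 64.2
```

>>> play_rows(
  linear=[
    [0,0,-0.002],
    [0,0,0],
  ],
  turn=[0,0],
)

```text
time: 25.4
tool_pos: [0.5035, 0.3153, -0.024]
tool_rot: [-0.0, 0.998, 0.065, 0.0]
contact_force: [0.2, 4.7, -0.6]
gripper_width: 0.633
grasp_force: 64.4
```

A steady +y force means it is rubbing on the -y blocks. I'll shift it +3 mm and finish going down.

>>> play_rows(
  linear=[
    [0,0.003,0],
    [0,0,0],
  ],
  turn=[0,0],
)

```text
time: 25.65
tool_pos: [0.5027, 0.3171, -0.0249]
tool_rot: [0.001, 0.998, 0.065, -0.001]
contact_force: [0.7, 0.4, -1.7]
gripper_width: 0.634
grasp_force: 64.2
```

>>> play_rows(
  linear=[
    [0,0,-0.0015],
    [0,0,0],
  ],
  turn=[0,0],
)

```text
time: 25.9
tool_pos: [0.5028, 0.3172, -0.0251]
tool_rot: [0.001, 0.998, 0.065, -0.001]
contact_force: [-4.7, -2.2, 4.8]
gripper_width: 0.629
grasp_force: 65.0
```

>>> play_rows(
  linear=[
    [0,0,-0.001],
    [0,0,0],
  ],
  turn=[0,0],
)

```text
time: 26.15
tool_pos: [0.5028, 0.3173, -0.0252]
tool_rot: [0.001, 0.998, 0.065, -0.001]
contact_force: [-7.9, -4.5, 11.1]
gripper_width: 0.63
grasp_force: 65.6
```

Seated (contact at the expected height). I release, rise and go to the rib.

>>> play_rows(
  linear=[
    [0,0,0.001],
    [0,0,0],
    [0,0,0],
    [0,0,0.01],
    [0,0,0.03],
    [0,0,0.05],
    [0.005,-0.015,0.05],
    [0.01,-0.04,0],
  ],
  turn=[0,0,0,0,0,0,0,-1.4],
  hand=0.08,
)

```text
time: 27.15
tool_pos: [0.5221, 0.2648, 0.1216]
tool_rot: [-0.002, 0.999, 0.054, 0.006]
contact_force: [1.0, -0.0, -0.7]
gripper_width: 0.942
grasp_force: 0.0
```

>>> play_rows(
  linear=[
    [0.01,-0.045,0],
    [0.01,-0.045,0],
    [0.01,-0.045,0],
    [0.01,-0.045,0],
    [0.01,-0.045,0],
    [0.01,-0.04,0],
    [0.007,-0.027,0],
    [0,0,0],
  ],
  turn=[-1.4,-1.4,-1.4,-1.4,-1.4,0,0,0],
  hand=0.032,
)

```text
time: 28.15
tool_pos: [0.5858, -0.0308, 0.1151]
tool_rot: [0.0, 1.0, -0.01, 0.0]
contact_force: [-0.4, 0.3, 0.3]
gripper_width: 0.375
grasp_force: 0.0
```

```bash
python3 - <<'E'
from h import *
s=state();print(s["tool_pos"],yaw(),s["time"],s["gripper_width"])
a=grab_frame("side");b=grab_frame("top")
line("top","base_plate_mid",.018);line("side","base_plate_mid",.018);line("side","rib_mid",.064);line("top","rib_mid",.064)
A=cv2.cvtColor(a,cv2.COLOR_RGB2BGR)[160:230,270:370];B=cv2.cvtColor(b,cv2.COLOR_RGB2BGR)[190:290,160:245]
cv2.imwrite("pics/g1.png",np.hstack([cv2.resize(A,(450,400),interpolation=2),cv2.resize(B,(340,400),interpolation=2)]))
E
```

```text
[ 0.58578974 -0.03079699  0.11505742] -1.1168741327422977 28.15 0.3748539241748133
top base_plate_mid 0.96 [0.5    0.3119] rect [[0.575, 0.354], [0.581, 0.296], [0.432, 0.276], [0.426, 0.333]] mean [0.5035 0.315 ]
side base_plate_mid 0.8 [0.4962 0.3118] rect [[0.424, 0.33], [0.574, 0.348], [0.574, 0.283], [0.428, 0.266]] mean [0.5002 0.3068]
side base_plate_mid 0.72 [ 0.5026 -0.337 ] rect [[0.407, -0.259], [0.598, -0.243], [0.598, -0.403], [0.422, -0.415]] mean [ 0.5062 -0.3301]
side rib_mid 0.85 [ 0.3325 -0.201 ] rect [[0.269, -0.198], [0.283, -0.157], [0.391, -0.223], [0.375, -0.262]] mean [ 0.3295 -0.2101]
side rib_mid 0.58 [ 0.5864 -0.0502] rect [[0.532, -0.026], [0.643, -0.024], [0.639, -0.08], [0.53, -0.082]] mean [ 0.5859 -0.053 ]
side rib_mid 0.48 [0.3352 0.1387] rect [[0.323, 0.062], [0.339, 0.196], [0.362, 0.188], [0.344, 0.055]] mean [0.3418 0.1252]
top rib_mid 0.84 [ 0.3433 -0.1811] rect [[0.288, -0.142], [0.384, -0.198], [0.374, -0.217], [0.277, -0.161]] mean [ 0.3309 -0.1798]
top rib_mid 0.73 [0.3367 0.1567] rect [[0.339, 0.213], [0.352, 0.212], [0.341, 0.112], [0.328, 0.114]] mean [0.3399 0.1625]
top rib_mid 0.45 [0.5859 0.024 ] rect [[0.649, 0.099], [0.651, -0.08], [0.511, -0.081], [0.509, 0.096]] mean [0.5804 0.0084]
```

View pics/g1.png

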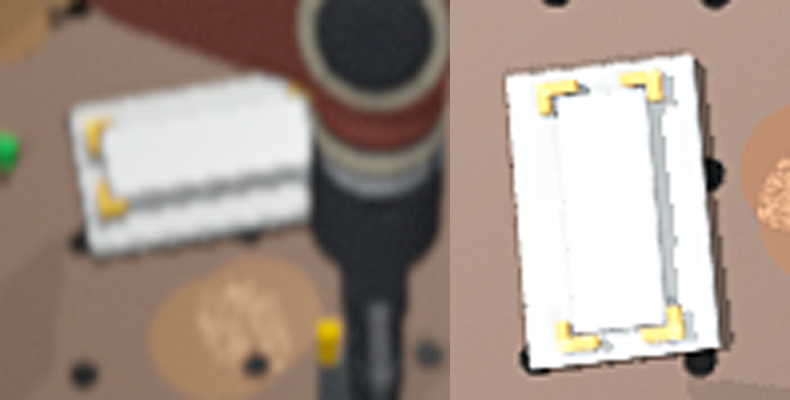

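The plate lies flat inside the four brass corner blocks, centre about (0.503, 0.317). Now I grip the rib.

>>> play_rows(
  linear=[
    [0,0,-0.035],
    [0,0,-0.03],
    [0,0,-0.03],
    [0,0,-0.02],
    [0,0,0],
  ],
  turn=[0,0,0,0,0],
)

```text
time: 29.08
tool_pos: [0.5837, -0.0284, -0.0025]
tool_rot: [-0.0, 1.0, -0.008, -0.002]
contact_force: [-0.3, 0.5, 0.9]
gripper_width: 0.378
grasp_force: 0.0
```

>>> play_rows(
  linear=[
    [0,0,0],
    [0,0,0],
    [0,0,0],
    [0,0,0],
  ],
  turn=[0,0,0,0],
  hand=0,
)

```text
time: 29.58
tool_pos: [0.5865, -0.0288, 0.0009]
tool_rot: [-0.0, 1.0, -0.008, 0.001]
contact_force: [-0.3, 3.3, 6.4]
gripper_width: 0.106
grasp_force: 59.6
```

>>> play_rows(
  linear=[
    [0,0,0.01],
    [0,0,0.03],
    [0,0,0.035],
    [0,0,0.035],
    [0,0,0],
    [0,0,0],
  ],
  turn=[0,0,0,0,0,0],
)

```text
time: 30.32
tool_pos: [0.5841, -0.0293, 0.1077]
tool_rot: [0.0, 1.0, -0.008, -0.001]
contact_force: [-0.2, -0.7, -2.3]
gripper_width: 0.106
grasp_force: 58.6
```

```bash
python3 - <<'E'
from h import *
s=state();print(s["tool_pos"],yaw(),s["time"],s["gripper_width"])
a=grab_frame("side")
z=s["tool_pos"][2]+.064
line("side","rib_mid",z)
E
```

```text
[ 0.58411347 -0.02926221  0.10768486] -0.9594320128804454 30.325 0.10608486659369319
side rib_mid 0.85 [ 0.349  -0.2908] rect [[0.292, -0.273], [0.302, -0.238], [0.398, -0.295], [0.386, -0.328]] mean [ 0.3447 -0.2834]
side rib_mid 0.68 [ 0.5757 -0.0746] rect [[0.529, -0.028], [0.639, -0.03], [0.633, -0.089], [0.527, -0.087]] mean [ 0.5821 -0.0584]
side rib_mid 0.54 [0.3519 0.0213] rect [[0.338, -0.048], [0.351, 0.09], [0.37, 0.084], [0.357, -0.053]] mean [0.3539 0.0179]
```

>>> play_rows(
  linear=[
    [-0.004,0.015,0],
    [-0.008,0.03,0],
    [-0.01,0.045,0],
    [-0.01,0.045,0],
    [-0.01,0.045,0],
    [-0.01,0.045,0],
    [-0.01,0.045,0],
    [-0.01,0.04,0],
  ],
  turn=[0,1.2,1.5,1.5,1.5,1.5,1.3,0],
)

```text
time: 31.42
tool_pos: [0.5115, 0.283, 0.1083]
tool_rot: [0.0, 0.998, 0.066, -0.001]
contact_force: [0.7, -0.1, -1.3]
gripper_width: 0.107
grasp_force: 58.7
```

>>> play_rows(
  linear=[
    [-0.007,0.025,0],
    [-0.002,0.011,0],
    [0,0,-0.03],
    [0,0,-0.03],
    [0,0,-0.02],
    [0,0,-0.008],
    [0,0,0],
    [0,0,0],
  ],
  turn=[0,0,0,0,0,0,0,0],
)

```text
time: 32.42
tool_pos: [0.5053, 0.3173, 0.0227]
tool_rot: [-0.0, 0.998, 0.066, 0.001]
contact_force: [0.1, -0.6, -1.5]
gripper_width: 0.104
grasp_force: 58.7
```

```bash
python3 - <<'E'
from h import *
s=state();print(s["tool_pos"],yaw(),s["time"],s["gripper_width"])
a=grab_frame("side");z=s["tool_pos"][2]+.064
line("side","rib_mid",z);line("side","base_plate_mid",.018)
E
```

```text
[0.5053398  0.31728511 0.02271433] 7.5391773875597305 32.425 0.10440998935378529
side rib_mid 0.74 [0.3436 0.1041] rect [[0.325, 0.035], [0.338, 0.182], [0.361, 0.174], [0.347, 0.029]] mean [0.3429 0.1051]
side rib_mid 0.65 [0.5116 0.2873] rect [[0.45, 0.309], [0.559, 0.323], [0.56, 0.25], [0.454, 0.238]] mean [0.5058 0.2798]
side rib_mid 0.59 [ 0.3412 -0.2282] rect [[0.277, -0.21], [0.29, -0.174], [0.392, -0.241], [0.378, -0.275]] mean [ 0.3342 -0.2247]
side base_plate_mid 0.74 [ 0.4976 -0.3389] rect [[0.406, -0.257], [0.597, -0.241], [0.597, -0.405], [0.421, -0.417]] mean [ 0.5053 -0.33  ]
side base_plate_mid 0.63 [0.4908 0.3008] rect [[0.426, 0.328], [0.577, 0.335], [0.575, 0.274], [0.428, 0.267]] mean [0.5017 0.301 ]
```

>>> play_rows(
  linear=[
    [-0.002,0,-0.005],
    [0,0,-0.004],
    [0,0,0],
    [0,0,0],
  ],
  turn=[0,0,0,0],
)

```text
time: 33.08
tool_pos: [0.5022, 0.3169, 0.0122]
tool_rot: [0.0, 0.998, 0.066, -0.0]
contact_force: [-0.3, 0.5, -2.1]
gripper_width: 0.109
grasp_force: 58.7
```

>>> play_rows(
  linear=[
    [0,0,-0.0015],
    [0,0,0],
  ],
  turn=[0,0],
)

```text
time: 33.33
tool_pos: [0.5025, 0.317, 0.011]
tool_rot: [-0.0, 0.998, 0.066, 0.0]
contact_force: [-0.0, -0.4, -2.0]
gripper_width: 0.109
grasp_force: 58.9
```

>>> play_rows(
  linear=[
    [0,0,-0.001],
    [0,0,0],
  ],
  turn=[0,0],
)

```text
time: 33.58
tool_pos: [0.5025, 0.317, 0.0109]
tool_rot: [0.0, 0.998, 0.066, 0.0]
contact_force: [-3.2, -1.1, 4.6]
gripper_width: 0.106
grasp_force: 59.8
```

Contact with the plate. I release and rise straight up.

>>> play_rows(
  linear=[
    [0,0,0],
    [0,0,0],
    [0,0,0],
    [0,0,0],
    [0,0,0.01],
    [0,0,0.02],
    [0,0,0.03],
    [0,0,0.04],
  ],
  turn=[0,0,0,0,0,0,0,0],
  hand=0.04,
)

```text
time: 34.58
tool_pos: [0.502, 0.3168, 0.1116]
tool_rot: [0.0, 0.998, 0.066, -0.0]
contact_force: [0.1, -0.0, 0.4]
gripper_width: 0.466
grasp_force: 0.0
```

>>> play_rows(
  linear=[
    [0,0,0.04],
    [0,-0.04,0.02],
    [0,-0.05,0],
    [0,-0.05,0],
    [0,-0.05,0],
    [0,-0.05,0],
    [0,0,0],
    [0,0,0],
  ],
  turn=[0,0,0,0,0,0,0,0],
)

```text
time: 35.58
tool_pos: [0.5027, 0.0772, 0.1711]
tool_rot: [-0.0, 0.998, 0.066, 0.001]
contact_force: [-0.4, 0.0, 0.3]
gripper_width: 0.466
grasp_force: 0.0
```

```bash
python3 - <<'E'
from h import *
s=state();print(s["tool_pos"],s["time"],s["gripper_width"])
a=grab_frame("side");b=grab_frame("top")
A=cv2.cvtColor(a,cv2.COLOR_RGB2BGR)[130:330,220:420];B=cv2.cvtColor(b,cv2.COLOR_RGB2BGR)[190:290,160:260]
cv2.imwrite("pics/z1.png",np.hstack([cv2.resize(A,(400,400),interpolation=2),cv2.resize(B,(400,400),interpolation=2)]))
E
```

```text
[0.50265682 0.07715765 0.17113157] 35.575 0.46589739254739126
```

View pics/z1.png

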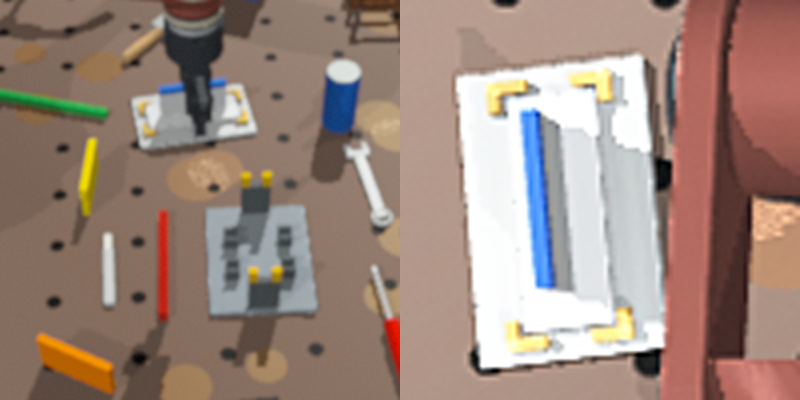

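The final view shows the rack empty and the red bar on the table clear of it at (163,265) in the left half. The plate is in the fixture, with the rib upright along its middle, blue edge up. I'll check its centring and hand in.

```bash
python3 - <<'E'
from h import *
im=grab_frame("top");hsv=cv2.cvtColor(im,cv2.COLOR_RGB2HSV)
m=np.zeros((480,640),bool);m[205:275,180:210]=1
m&=(hsv[...,0]>100)&(hsv[...,0]<125)&(hsv[...,1]>150)
ys,xs=np.nonzero(m);c=unproj("top",(xs.mean(),ys.mean()),.074);print(c,len(xs))
d=np.hypot(c[0]-.503,c[1]-.316);print(d)
if d<.008: print(job_done())
E
```

```text
[0.5043789  0.31323993 0.074     ] 183
0.0030853477265457823
the job is handed in; nothing more can be done
None
```

The job is done and handed in at about 36 s: the bar lies clear of the rack, the base plate was tipped flat on the mat and then laid in the fixture, and the rib stands upright along its middle, about 3 mm from the plate's estimated centre by the camera.

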